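Hold the table easel's sprung clamp open for an A4 block

TASK

The low table easel is pinned shut for storage: draw the orange-knobbed locking pin up out of its bore, park it in the open notch of the bracket beside the bore, fully down and upright, and let go of it. Then take hold of the top clamp, which has a black pull tab, and pull it out against its spring until the red ring on the rod is just clear of the tube's mouth, and finish while still holding it there, so that the paper block can be set in. Do not let the clamp snap back, and leave the brush tin, the paint box and the paper block where they are.

Things in the scene. Friction and masses are not known exactly. Their poses are not given: they have to be found in the camera images.
- easel: Low aluminium table easel, screwed to the desk, lying flat. Origin on the desk under the tube's line. Its x axis runs level along the square tube, in the direction in which the top clamp pulls out; z up. Tube 26 x 26 mm, its top face 66 mm above the desk, from x = -165 to +15 mm. A rear ledge crosses it at x = -94 to -82 mm, 200 mm wide, top 100 mm above the desk; two support arms 240 mm wide cross it at x = -73 and -6 mm, tops 78 mm above the desk.
- bore (a point): Mouth of the vertical 8.5 mm bore for the locking pin, on the tube's top face (66 mm above the desk), at easel (x, y) = (-135, 0) mm. The bore goes right through tube and rod.
- notch (a point): The parking place: centre of the pin when parked, on the top face (66 mm above the desk) of a flat 4 mm bracket plate on the easel's -y side, at easel (x, y) = (-135, -45) mm. The U notch is 10 mm wide along x, open towards -y; it reaches from y = -40 mm to the plate's edge at y = -66 mm. The pin's flange rests on the plate, its shank hangs through the notch. Nothing lies below the plate.
- pin_knob (a point): Loose locking pin, about 40 g, upright: this point is the middle of its orange knob, on its axis, 21 mm above the underside of its flange. Knob 18 mm across, from 17 mm below to 17 mm above this point; below it a steel flange 16 mm across and 4 mm thick, then a steel shank 7 mm across and 38 mm long with a pointed tip. At the start it stands in the bore, flange on the tube, and locks the rod. z axis along the pin.
- tube_mouth (a point): Middle of the top edge of the tube's mouth, 66 mm above the desk, at easel (x, y) = (15, 0) mm, where the 19 mm square steel rod comes out (a black collar, 3 mm proud, rings the mouth).
- pull_tab (a point): On the top clamp, in the black pull tab: 100 mm above the desk, at easel x = 65 mm when home. The tab is 12 mm thick along easel x, 28 mm wide along y, its top at 118 mm above the desk; below 84 mm a cross bar 110 mm wide of the same thickness joins it, with two small uprights at y = -45 and +45 mm up to 102 mm that carry small lips reaching 12 mm towards the ledge. Pinch the tab along the easel's x. It moves along the easel's x only.
- clamp (a joint): How far the top clamp and its rod are pulled out, in m: 0 home, up to 0.110. A spring pulls it home: 5.5 N at 0, 110 N/m more, about 14.5 N at the red ring; friction about 1 N. The rod carries two painted rings 8 mm wide: the blue one is just clear of the tube's mouth at 0.042, the red one begins to show at 0.072 and is just clear (its inner edge level with the mouth) at 0.080. With the pin in the bore it moves only a millimetre or two.
- brush_tin: Bystander: tin can with brushes, 72 mm across, 105 mm tall, brushes up to 215 mm. Origin under its centre.
- paint_box: Bystander: open white watercolour box 110 x 190 x 20 mm, lying. Origin under its centre.
- paper_block: Bystander: A4 watercolour block 210 x 297 x 16 mm lying on the desk. Origin under its centre.

How it is judged:
On the way, in this order (a step that is already met when the one before it is completed fails the run):
1. the pin is drawn up out of the bore, with the clamp still home (z of pin_knob in the frame of easel above 0.12 m and value of joint clamp below 0.008 m), for 0.05 s.
2. the pin is parked in the notch, fully down, upright and let go (horizontal distance between pin_knob and notch below 0.012 m and z of pin_knob in the frame of notch between 0.018 and 0.024 m and angle between pin_knob's own z axis and vertical below 0.15 rad and value of joint clamp below 0.02 m and contact force between the fingers and pin below 0.1 N), for 0.2 s.
3. the clamp is pulled out until the red ring is just clear of the mouth (value of joint clamp between 0.076 and 0.088 m and contact force between the fingers and clamp above 4 N), for 0.2 s.
At the end, for the whole second after the job is handed in: At the end the fingers hold the clamp still at the red ring (pulled out 76 to 88 mm), against its spring and with nothing else holding it; the pin stands at rest in the notch, untouched, its flange on the plate (within 3 mm in height, 12 mm of the parking place, tilted less than 0.15 rad) (all of step 3 and velocity of joint clamp between -0.01 and 0.01 m/s and contact force between pin and clamp below 0.1 N and horizontal distance between pin_knob and notch below 0.012 m and z of pin_knob in the frame of notch between 0.018 and 0.024 m and angle between pin_knob's own z axis and vertical below 0.15 rad and contact force between the fingers and pin below 0.1 N and linear speed of pin below 0.02 m/s); the arm keeps its last pose, push and grip.
It fails at once if the sprung clamp is let snap back (faster than 0.4 m/s) (velocity of joint clamp below -0.4 m/s).
It fails at once if a bystander is moved more than 20 mm (distance of any of brush_tin, paint_box, paper_block from where it was at the start of the episode above 0.02 m).
It also fails if it takes over 51 s, if anything falls off the work surface, if the arm or the gripper's body presses on something with over 40 N, if the wrist force passes 120 N, or if a joint passes its speed limit or range.

ROBOT

A 6-joint arm with a two-finger parallel gripper is mounted at the origin on the work surface. World frame = base frame: x ahead of the robot, y to its left, z up, the work surface at z = 0. Lengths are in m, angles in rad, forces in N, time in s.
With the tool pointing down it reaches from about 0.325 to 0.775 m from the base axis. Payload 9.3 kg.
Tool frame: the origin (TCP) lies at the very end of the fingers, on their centre line; the grasp point (between the pads) lies 19 mm behind it; z points along the fingers, y is the line along which they close (so a half turn about z gives the same grasp; the last joint's range is limited). The gripper opens to 85 mm and grips with 20 to 120 N. Pads are 22 mm wide; open, the fingers measure 114 mm over their backs; the gripper's body (76 mm by 85 mm) begins 54 mm behind the grasp point. The pads swing forward as they close: fully open they stand 13 mm farther back than shut.
Start: joints at [-1.288, 0.259, 0.021, 1.334, 0, 1.418], TCP at [0.232, -0.499, 0.231] pointing down, gripper open.
Joint ranges: [-3.04, 3.04], [-0.91, 1.82], [-1.04, 1.36], [-1.92, 1.95], [-1.52, 1.45], [-3.14, 3.14]. Speed limits (rad/s): [2.22, 2.22, 2.79, 3.14, 3.14, 3.14].

INTERFACE

Orientations are given as [roll, pitch, yaw] about the fixed x, y, z axes, in that order (R = Rz(yaw) Ry(pitch) Rx(roll)).
In Python, from rig import robot, viewer gives the robot as it stands.
- The arm moves only by the tool arm_command, never from a script. Its argument "plan" is a list that holds one entry, the list of rows, each a list of 6 numbers: the shift along the tool's x, y, z in m, then the turn, a rotation vector about the tool's x, y, z in degrees. In form: [[[x, y, z, ax, ay, az], ...]]. A call has 1 to 8 rows; each row is the pose to reach, as a shift and turn from the pose commanded when the call began, along the tool's axes at that moment; what a row does not reach only later rows make up. A row lasts 1/12 s, in which the tool goes at most 41.7 mm and 7.16 degrees, less where a joint would pass 70% of its speed; a pose out of reach is approached as far as the arm can. A call with a gripper value outside its range is refused whole. "jaw" is the closure in counts, from 0 (fully open) to 255 (shut), set as the call begins (left out, the last holds). The fingers move at their own pace and stop on an object; "squeeze" is the grip in N (left out, the last holds). Time passes only in rows, so rows that repeat a pose let the fingers close. It gives the time, the measured TCP pose, the force, the opening and the grip force at its end, in the units of the state.
- robot.observe(): the state, without advancing time (a new reading comes with each control period).
- viewer.get_image(name): name is "scene" or "top"; returns a dict with "pixels" (384x512x3 uint8, blue, green, red), "range_z" (384x512 float32, m along the optical axis (not along the pixel's ray), 0 where there is no reading), "fx", "fy", "cx", "cy" (pixels), "R" (3x3) and "t" (3): a world point X has camera coordinates R X + t. Camera axes: x right, y down, z forward; pixel columns grow to the right and rows downward; lengths in m; the calibration is good to about 2 mm. A picture is of the moment at which its call begins.
- robot.close_job(): hands the job in; it is judged then, once.
The state is a dict: "time": time; "joint_pos": joint angles; "dq": joint speeds; "effort": joint torques, N m; "tool_pos": TCP position; "ee_rot": TCP orientation; "ft_force": force on the tool from outside, world axes, zero at the start; "wrist_torque": the same for the moment, N m; "gripper_width": opening from 0.0 (shut) to 1.0 (fully open); "grasp_force": force on a finger pad.
Only numpy, scipy, OpenCV 4.12 (cv2) and the standard library are available. Lean on these libraries where they do the work, as an engineer would, in place of code of your own. Each camera call takes 0.05 s, during which the arm holds its last target. There are 200 camera calls.

## Working session

There is one attempt and no reset: what is moved stays moved. The work goes in short steps, Python scripts to look and compute and a tool call to move; the robot and the scene stay as the last step left them, time stands still between calls to the robot, and variables do not carry over. Pictures are saved under pics/ and viewed, at most 10 in all, crops included, and the job is handed in when it is done.

Besides the shell and the picture viewer there is one more tool, called after "Request:" by a JSON object that holds its "name" and its "arguments". arm_command: Moves the arm, as the interface text tells. Its arguments: {"type":"object","properties":{"plan":{"type":"array","items":{"type":"array","items":{"type":"array","items":{"type":"number"}}}},"jaw":{"type":"number"},"squeeze":{"type":"number"}},"required":["plan"]}

```bash
mkdir -p pics; cat > h.py <<'E'
import numpy as np, cv2
from rig import robot, viewer
def cloud(im):
    z=im["range_z"]; v,u=np.mgrid[:z.shape[0],:z.shape[1]]
    P=np.stack([(u-im["cx"])/im["fx"]*z,(v-im["cy"])/im["fy"]*z,z],-1)
    W=(P-np.array(im["t"]))@np.array(im["R"])
    W[z==0]=np.nan
    return W
E
python3 - <<'E'
from h import *
s=robot.observe(); print(s)
for n in("scene","top"):
    im=viewer.get_image(n); cv2.imwrite(f"pics/{n}0.png",im["pixels"]); np.save(f"{n}0.npy",im,allow_pickle=True)
    print(n,-np.array(im["R"]).T@im["t"],im["fx"])
    W=cloud(im); hsv=cv2.cvtColor(im["pixels"],cv2.COLOR_BGR2HSV)
    m=cv2.inRange(hsv,(5,150,120),(20,255,255)); k,l,st,c=cv2.connectedComponentsWithStats(m)
    for i in range(1,k):
        if st[i,4]>15: print(st[i],c[i],np.nanmedian(W[l==i],0))
E
```

```text
{'time': 0.0, 'joint_pos': array([-1.28762864e+00,  2.59208213e-01,  2.07433591e-02,  1.33373989e+00,
       -2.19254058e-05,  1.41823401e+00]), 'dq': array([-0.00010471, -0.00138806,  0.00136365, -0.00066659, -0.00010581,
       -0.00156464]), 'effort': array([ 7.59878134e-06, -5.55639803e+01,  3.44528890e+01,  1.36833967e-02,
       -9.27007181e-05,  8.98609017e-06]), 'tool_pos': array([ 0.23206249, -0.49831003,  0.23065025]), 'ee_rot': array([-3.14019726e+00, -1.92368241e-04,  4.35729884e-01]), 'ft_force': array([-0.13600245, -0.85442231,  0.56299359]), 'wrist_torque': array([-0.01106905, -0.01580188, -0.00726158]), 'grasp_force': 0.0, 'gripper_width': 0.9999789054442106}
scene [1.17396668 0.31280972 0.96911178] 361.910101034522
[448  28  17   8  81] [456.72839506  32.2962963 ] [-0.74911474  0.2790028   0.12375843]
[263 181   4   9  32] [264.3125  184.84375] [ 0.52226734 -0.03514427  0.10033032]
[208 224   8   8  47] [211.65957447 227.27659574] [ 0.69713155 -0.12242828  0.01166763]
[228 229   6   6  27] [230.55555556 231.25925926] [ 0.67984517 -0.0635996   0.01231513]
[364 258  20  59 319] [373.23197492 287.60815047] [0.63201722 0.38413368 0.01652627]
top [ 0.37278324 -0.03500112  1.2944745 ] 432.15624256877487
[117 167   9  62 303] [121.09570957 197.6039604 ] [0.62125517 0.38039528 0.01545279]
[285 169   8   7  42] [288.52380952 171.95238095] [ 0.69681104 -0.12697197  0.0119384 ]
[267 176   4   6  18] [268.77777778 178.        ] [ 0.67806998 -0.06722563  0.01247381]
[259 225   5   5  22] [261.09090909 227.09090909] [ 0.51754902 -0.04096922  0.10340459]
```

View pics/scene0.png

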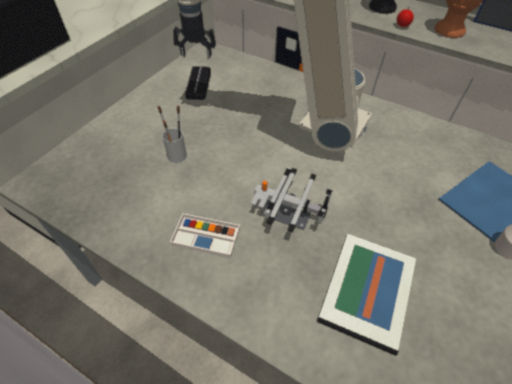

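View pics/top0.png

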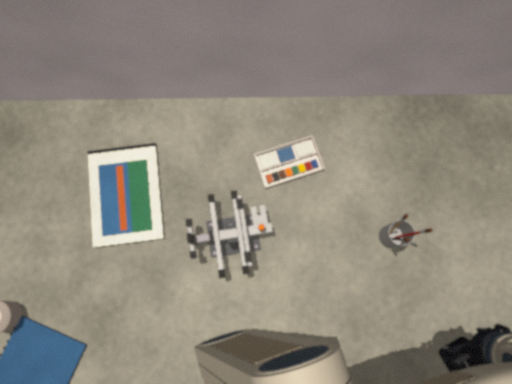

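The scene view shows the easel in the middle, with the orange pin at (264,185) and the clamp at about (325,200). In the top view the pin is at (261,227), the bracket at about (260,213) and the clamp at (192,238), so easel x runs roughly along world +y and the bracket faces away from the robot.

```bash
python3 - <<'E'
from h import *
for n in("top","scene"):
    im=np.load(f"{n}0.npy",allow_pickle=True).item(); W=cloud(im)
    c=W.reshape(-1,3); reg=(abs(c[:,0]-.5)<.16)&(c[:,1]>-.1)&(c[:,1]<.18)
    h=c[:,2]
    print(n,"hist",[(round(a,3),int(k)) for k,a in zip(*np.histogram(h[reg],np.arange(.03,.14,.006)))])
    # low-level surfaces: rear ledge and arms bands -> yaw
    def lab(lo,hi):
        m=((W[...,2]>lo)&(W[...,2]<hi)&(abs(W[...,0]-.5)<.16)&(W[...,1]>-.1)&(W[...,1]<.18)).astype(np.uint8)
        k,l,st,_=cv2.connectedComponentsWithStats(m)
        for i in range(1,k):
            if st[i,4]>12:
                p=W[l==i]; r=cv2.minAreaRect(p[:,:2].astype(np.float32)*1000)
                print(lo,st[i,4],p.mean(0).round(4),np.round(r[1],1),round(r[2],1),np.round(r[0],1))
    for b in((.045,.060),(.060,.072),(.073,.085),(.092,.106),(.108,.125)): lab(*b)
a=np.load("top0.npy",allow_pickle=True).item()["pixels"][180:290,175:285]; b=np.load("scene0.npy",allow_pickle=True).item()["pixels"][160:240,240:345]
cv2.imwrite("pics/c.png",np.hstack([cv2.resize(x,(400,400),interpolation=cv2.INTER_CUBIC) for x in(a,b)]))
E
```

```text
top hist [(np.float64(0.03), 6), (np.float64(0.036), 26), (np.float64(0.042), 38), (np.float64(0.048), 45), (np.float64(0.054), 88), (np.float64(0.06), 438), (np.float64(0.066), 370), (np.float64(0.072), 653), (np.float64(0.078), 209), (np.float64(0.084), 32), (np.float64(0.09), 159), (np.float64(0.096), 247), (np.float64(0.102), 85), (np.float64(0.108), 9), (np.float64(0.114), 35), (np.float64(0.12), 5), (np.float64(0.126), 0), (np.float64(0.132), 0)]
0.045 40 [0.524  0.0482 0.0547] [10.1 30.2] 8.6 [524.3  48.3]
0.045 53 [0.4846 0.0422 0.0532] [18.7 30.9] 9.7 [482.9  42.5]
0.06 418 [ 0.5373 -0.0335  0.0655] [78.9 70.6] 8.5 [542.5 -30.1]
0.06 169 [0.5032 0.0553 0.0654] [26.2 55.9] 8.9 [503.4  53.9]
0.06 147 [0.4925 0.122  0.0649] [31.7 58. ] 6.2 [493.6 124.2]
0.073 351 [0.505  0.0217 0.0765] [239.5  17.6] 8.4 [508.8  21.6]
0.073 389 [0.4957 0.0876 0.0762] [239.  18.] 8.4 [498.2  87.7]
0.073 24 [0.5154 0.1615 0.0815] [18.2 11.4] 0.8 [513.7 162.1]
0.073 27 [0.4654 0.1542 0.0814] [19.3 12.4] 7.0 [464.5 154.8]
0.092 337 [0.5086 0.0079 0.0972] [198.3  17.8] 8.6 [509.3   9.7]
0.092 48 [0.5
[... 894 characters left out ...]
06 275 [ 0.5418 -0.0331  0.0653] [80.9 63.6] 6.7 [544.  -33.1]
0.06 123 [0.5056 0.0551 0.065 ] [29.  52.3] 7.0 [504.4  55. ]
0.06 111 [0.4959 0.1192 0.0645] [32.5 57.4] 6.9 [496.3 123.8]
0.073 294 [0.521  0.0236 0.0764] [241.3  28.5] 8.6 [509.7  17.6]
0.073 277 [0.5077 0.0907 0.0761] [238.9  17.9] 8.5 [500.6  89.4]
0.073 13 [ 0.5238 -0.0349  0.0789] [ 4.6 13.1] 32.2 [523.4 -35. ]
0.092 224 [0.5211 0.0112 0.0971] [199.9  18.2] 8.6 [512.   11.5]
0.092 27 [ 0.5214 -0.037   0.1008] [14.7 12.7] 31.3 [519.9 -37.9]
0.092 34 [0.447  0.1502 0.1006] [21.1 16.5] 10.9 [446.5 150. ]
0.092 39 [0.5354 0.1634 0.1009] [20.9 16.9] 4.8 [534.  162.8]
0.108 33 [0.491  0.1601 0.1164] [27.2 11.5] 9.6 [490.1 159.5]
```

View pics/c.png

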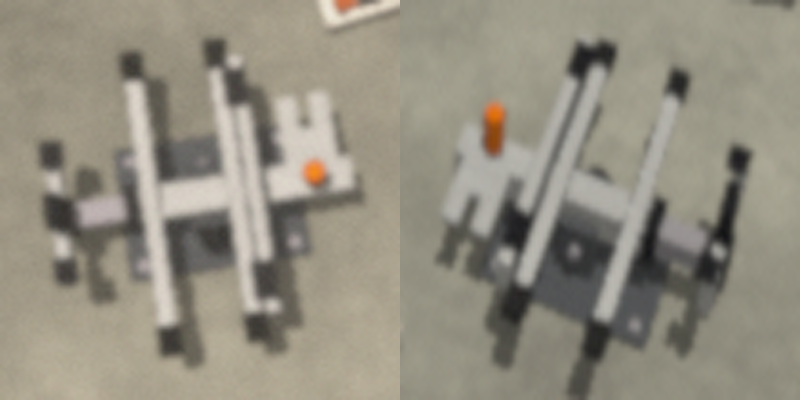

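The crop confirms the layout: pin at crop (315,172), the notch opening upwards from it, and the tab at the far left. The easel yaw is about 98.5°. I take the pin at (0.5185, -0.039), the tab at (0.489, 0.1585), and the notch at (0.563, -0.0325).

```bash
cat >> h.py <<'E'
from scipy.spatial.transform import Rotation as Ro
def rel(x,y,z,yaw):
    s=robot.observe(); A=Ro.from_euler('xyz',s["ee_rot"]); B=Ro.from_euler('xyz',[np.pi,0,np.radians(yaw)])
    d=A.inv().apply(np.array([x,y,z])-s["tool_pos"]); r=(A.inv()*B).as_rotvec(degrees=True)
    print("t",round(s["time"],2),"pos",s["tool_pos"].round(4),"F",s["ft_force"].round(1),"w",round(s["gripper_width"],3),"g",round(s["grasp_force"],1))
    print("row",d.round(4),r.round(2))
E
python3 -c "
from h import *
rel(.5185,-.039,.20,98.5)"
```

```text
t 0.1 pos [ 0.2321 -0.4984  0.2307] F [ 0.4  0.5 -0.5] w 0.999 g 0.0
row [ 0.4535 -0.2955  0.0312] [-5.000e-02 -5.000e-02 -7.353e+01]
```

Request:
{"name": "arm_command", "arguments": {"plan": [[[0.4535,-0.2955,0,0,0,-73.5],[0.4535,-0.2955,0,0,0,-73.5],[0.4535,-0.2955,0,0,0,-73.5],[0.4535,-0.2955,0,0,0,-73.5],[0.4535,-0.2955,0,0,0,-73.5],[0.4535,-0.2955,0,0,0,-73.5],[0.4535,-0.2955,0,0,0,-73.5],[0.4535,-0.2955,0,0,0,-73.5]]], "jaw": 60, "squeeze": 40}}

```text
time: 0.77
tool_pos: [0.409, -0.2138, 0.2312]
ee_rot: [-3.142, -0.0, 1.442]
ft_force: [1.1, -1.3, 0.3]
gripper_width: 0.761
grasp_force: 0.0
```

```bash
python3 -c "
from h import *
rel(.5185,-.039,.16,98.5)"
```

```text
t 0.77 pos [ 0.409  -0.2138  0.2312] F [ 1.1 -1.3  0.3] w 0.761 g 0.0
row [0.1874 0.0861 0.0712] [ -0.   -0.  -15.9]
```

Request:
{"name": "arm_command", "arguments": {"plan": [[[0.187,0.086,0,0,0,-15.9],[0.187,0.086,0,0,0,-15.9],[0.187,0.086,0,0,0,-15.9],[0.187,0.086,0,0,0,-15.9],[0.187,0.086,0,0,0,-15.9],[0.187,0.086,0.04,0,0,-15.9],[0.187,0.086,0.071,0,0,-15.9],[0.187,0.086,0.071,0,0,-15.9]]]}}

```text
time: 1.43
tool_pos: [0.5162, -0.0403, 0.1548]
ee_rot: [-3.133, -0.003, 1.715]
ft_force: [-0.1, 0.6, -0.2]
gripper_width: 0.766
grasp_force: 0.0
```

```bash
python3 -c "
from h import *
im=viewer.get_image('scene'); cv2.imwrite('pics/d.png',cv2.resize(im['pixels'][120:250,210:360],(750,600)))
rel(.5185,-.039,.074,98.5)"
```

```text
t 1.48 pos [ 0.5171 -0.0412  0.1579] F [-0.4  0.4  0.4] w 0.761 g 0.0
row [0.0017 0.0022 0.0839] [-0.33 -0.14 -0.29]
```

View pics/d.png

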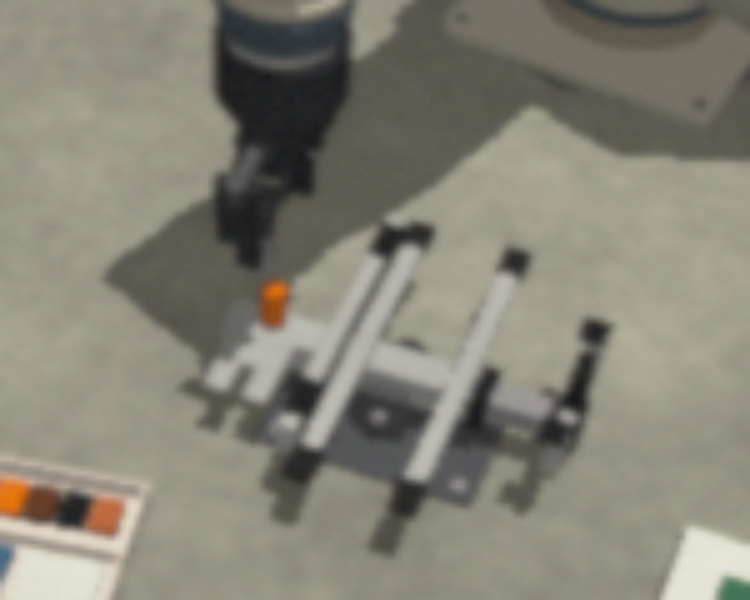

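The gripper hangs above the knob at (273,300), with the near finger at (248,255) and the far one at (300,185), so it is centred. I'll descend.

Request:
{"name": "arm_command", "arguments": {"plan": [[[0.001,0.001,0.03,0,0,0],[0.001,0.001,0.06,0,0,0],[0.001,0.001,0.084,0,0,0],[0.001,0.001,0.084,0,0,0],[0.001,0.001,0.084,0,0,0]]]}}

```text
time: 1.9
tool_pos: [0.5201, -0.0415, 0.0775]
ee_rot: [-3.141, -0.0, 1.712]
ft_force: [0.0, -0.5, 0.2]
gripper_width: 0.761
grasp_force: 0.0
```

Request:
{"name": "arm_command", "arguments": {"plan": [[[0,0,0,0,0,0],[0,0,0,0,0,0],[0,0,0,0,0,0],[0,0,0,0,0,0],[0,0,0,0,0,0],[0,0,0,0,0,0],[0,0,0,0,0,0],[0,0,0,0,0,0]]], "jaw": 255, "squeeze": 30}}

```text
time: 2.57
tool_pos: [0.5201, -0.0411, 0.0776]
ee_rot: [3.14, 0.001, 1.713]
ft_force: [-3.2, -0.5, 7.7]
gripper_width: 0.199
grasp_force: 29.0
```

Request:
{"name": "arm_command", "arguments": {"plan": [[[0,0,-0.01,0,0,0],[0,0,-0.02,0,0,0],[0,0,-0.03,0,0,0],[0,0,-0.045,0,0,0],[0,0,-0.06,0,0,0],[0,0,-0.06,0,0,0],[0,0,-0.06,0,0,0],[0,0,-0.06,0,0,0]]]}}

```text
time: 3.23
tool_pos: [0.5196, -0.0408, 0.1361]
ee_rot: [-3.142, -0.0, 1.713]
ft_force: [-0.6, -0.1, -0.5]
gripper_width: 0.193
grasp_force: 29.5
```

```bash
python3 - <<'E'
from h import *
out=[]
for n,(r0,r1,c0,c1) in (("scene",(130,230,215,335)),("top",(180,260,210,310))):
    im=viewer.get_image(n); W=cloud(im); p=im['pixels'];hsv=cv2.cvtColor(p,cv2.COLOR_BGR2HSV)
    m=cv2.inRange(hsv,(5,140,80),(20,255,255)); m[:r0]=0;m[r1:]=0;m[:,:c0]=0;m[:,c1:]=0
    q=np.argwhere(m); print(n,len(q),q.mean(0) if len(q) else '',np.nanmedian(W[m>0],0) if len(q) else '')
    out.append(cv2.resize(p[r0:r1,c0:c1],(400,400),interpolation=cv2.INTER_CUBIC))
    np.save(f"{n}1.npy",im,allow_pickle=True)
cv2.imwrite("pics/e.png",np.hstack(out))
rel(.563,-.0325,.1376,98.5)
E
```

```text
scene 30 [220.4        226.13333333] [ 0.68645849 -0.10295045  0.01265563]
top 0  
t 3.33 pos [ 0.5193 -0.0408  0.1356] F [-0.1  0.  -1.4] w 0.196 g 29.4
row [ 0.002   0.0444 -0.002 ] [-0.06 -0.03 -0.33]
```

View pics/e.png

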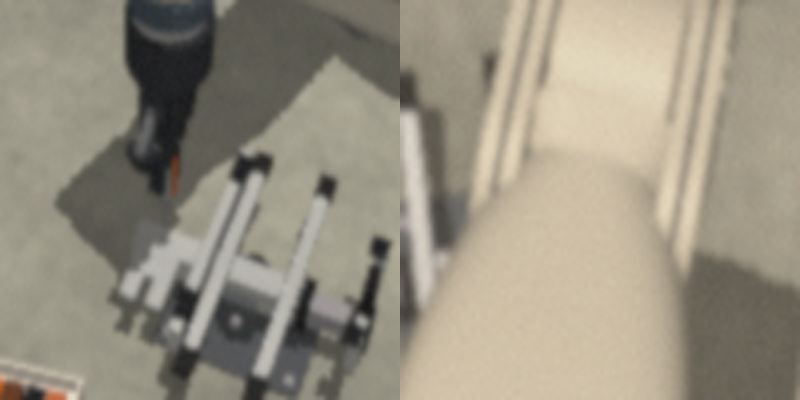

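The crop shows the knob still in the grip at (176,172) and upright, clear of the tube. I'll shift 45 mm along easel -y, measured from the bore.

Request:
{"name": "arm_command", "arguments": {"plan": [[[0.0001,0.015,0,0,0,0],[0.0002,0.03,0,0,0,0],[0.0003,0.045,0,0,0,0],[0.0003,0.045,0,0,0,0],[0.0003,0.045,0,0,0,0],[0.0003,0.045,0,0,0,0]]]}}

```text
time: 3.83
tool_pos: [0.5634, -0.0341, 0.1356]
ee_rot: [-3.14, -0.001, 1.713]
ft_force: [-0.8, -0.5, 0.6]
gripper_width: 0.196
grasp_force: 29.5
```

Request:
{"name": "arm_command", "arguments": {"plan": [[[0,0,0.01,0,0,0],[0,0,0.02,0,0,0],[0,0,0.027,0,0,0],[0,0,0.033,0,0,0],[0,0,0.033,0,0,0]]]}}

```text
time: 4.25
tool_pos: [0.5632, -0.0341, 0.1015]
ee_rot: [-3.139, -0.001, 1.713]
ft_force: [-0.0, 0.0, 0.3]
gripper_width: 0.197
grasp_force: 29.5
```

```bash
python3 - <<'E'
from h import *
im=viewer.get_image("scene"); cv2.imwrite("pics/f.png",cv2.resize(im['pixels'][150:230,225:325],(750,600),interpolation=cv2.INTER_CUBIC))
rel(.564,-.0343,.0776,98.5)
E
```

```text
t 4.3 pos [ 0.5636 -0.0341  0.1024] F [-0.1 -0.7 -1. ] w 0.196 g 29.5
row [-0.0002  0.0004  0.0248] [-0.09 -0.03 -0.34]
```

View pics/f.png

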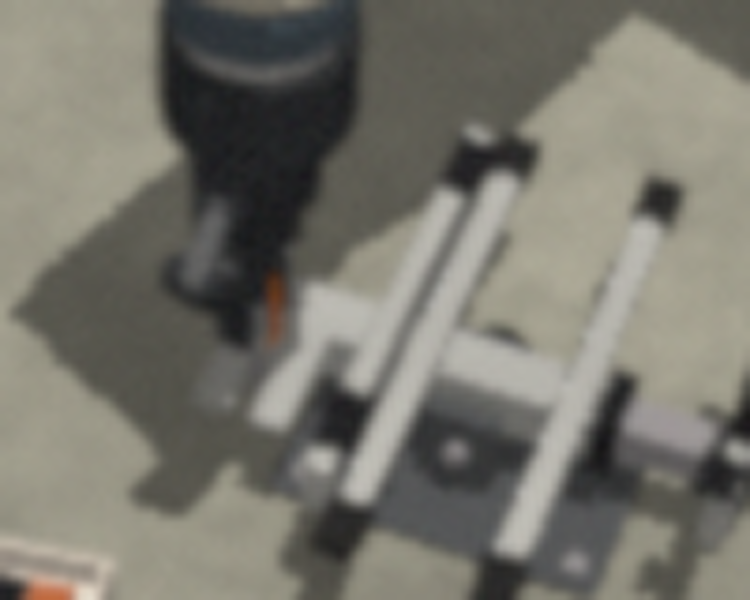

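The shank has entered the notch (knob at (274,310)) with no contact force, so I'll go down the rest of the way.

Request:
{"name": "arm_command", "arguments": {"plan": [[[0,0,0.008,0,0,0],[0,0,0.015,0,0,0],[0,0,0.02,0,0,0],[0,0,0.023,0,0,0],[0,0,0.0245,0,0,0],[0,0,0.0245,0,0,0],[0,0,0.0245,0,0,0]]]}}

```text
time: 4.88
tool_pos: [0.5644, -0.0342, 0.0788]
ee_rot: [3.141, 0.0, 1.713]
ft_force: [0.0, -0.7, -0.2]
gripper_width: 0.2
grasp_force: 29.5
```

Request:
{"name": "arm_command", "arguments": {"plan": [[[0,0,0.001,0,0,0],[0,0,0.002,0,0,0],[0,0,0.002,0,0,0],[0,0,0.002,0,0,0]]]}}

```text
time: 5.22
tool_pos: [0.5646, -0.0343, 0.0776]
ee_rot: [3.14, 0.0, 1.713]
ft_force: [-0.6, -0.7, 4.9]
gripper_width: 0.197
grasp_force: 30.1
```

Request:
{"name": "arm_command", "arguments": {"plan": [[[0,0,0,0,0,0],[0,0,0,0,0,0],[0,0,0,0,0,0],[0,0,0,0,0,0],[0,0,0,0,0,0],[0,0,0,0,0,0]]], "jaw": 90}}

```text
time: 5.72
tool_pos: [0.5642, -0.0342, 0.0767]
ee_rot: [-3.141, -0.0, 1.713]
ft_force: [0.1, -0.1, -1.0]
gripper_width: 0.646
grasp_force: 0.0
```

Request:
{"name": "arm_command", "arguments": {"plan": [[[0,0,-0.02,0,0,0],[0,0,-0.05,0,0,0],[0,0,-0.08,0,0,0],[0,0,-0.11,0,0,0],[0,0,-0.11,0,0,0],[0,0,-0.11,0,0,0]]]}}

```text
time: 6.22
tool_pos: [0.5651, -0.0343, 0.1884]
ee_rot: [3.138, 0.001, 1.713]
ft_force: [0.2, -0.1, -0.6]
gripper_width: 0.643
grasp_force: 0.0
```

```bash
python3 - <<'E'
from h import *
im=viewer.get_image("scene"); cv2.imwrite("pics/g.png",cv2.resize(im['pixels'][140:230,225:340],(750,600),interpolation=cv2.INTER_CUBIC))
W=cloud(im);hsv=cv2.cvtColor(im['pixels'],cv2.COLOR_BGR2HSV)
m=cv2.inRange(hsv,(5,140,80),(20,255,255)); m[:150]=0;m[225:]=0;m[:,:225]=0;m[:,335:]=0
m[W[...,2]<.05]=0
q=W[m>0]; print(len(q),np.nanmedian(q,0),np.nanmax(q[:,2]),np.argwhere(m).mean(0))
rel(.489,.1585,.19,188.5)
E
```

```text
39 [ 0.56910336 -0.02916585  0.0997568 ] 0.10794261645313384 [195.28205128 258.66666667]
t 6.27 pos [ 0.5643 -0.0342  0.1869] F [-0.6  0.7 -0.9] w 0.648 g 0.0
row [ 0.2015 -0.0472 -0.0032] [ 2.000e-02  5.000e-02 -9.033e+01]
```

View pics/g.png

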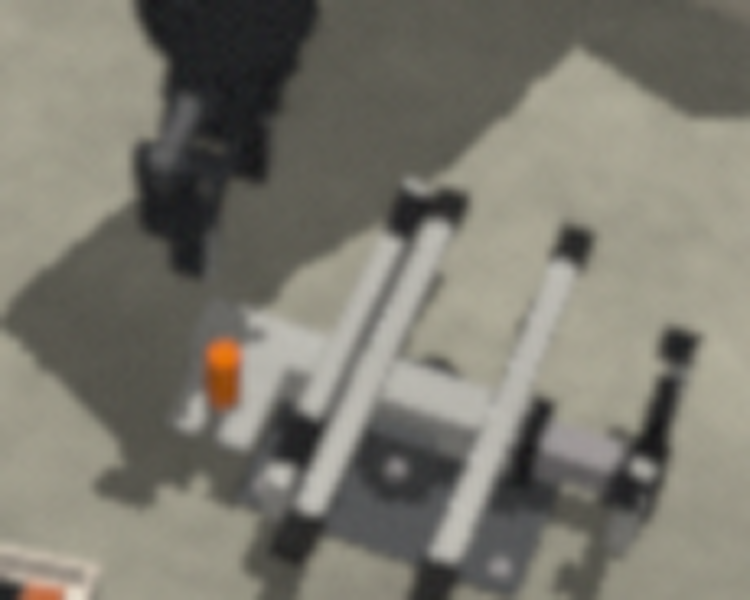

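The pin stands upright in the notch at (224,375), with its flange down and the knob height unchanged at about 0.100. Next is the tab.

Request:
{"name": "arm_command", "arguments": {"plan": [[[0.2015,-0.047,0,0,0,-90.3],[0.2015,-0.047,0,0,0,-90.3],[0.2015,-0.047,0,0,0,-90.3],[0.2015,-0.047,0,0,0,-90.3],[0.2015,-0.047,0,0,0,-90.3],[0.2015,-0.047,0,0,0,-90.3],[0.2015,-0.047,0,0,0,-90.3],[0.2015,-0.047,0,0,0,-90.3]]]}}

```text
time: 6.93
tool_pos: [0.488, 0.1596, 0.1854]
ee_rot: [-3.14, -0.002, 2.722]
ft_force: [-0.6, -0.6, 0.2]
gripper_width: 0.645
grasp_force: 0.0
```

```bash
python3 -c "
from h import *
rel(.489,.1585,.155,188.5)"
```

```text
t 6.93 pos [0.488  0.1596 0.1854] F [-0.6 -0.6  0.2] w 0.645 g 0.0
row [-0.0014 -0.0005  0.0304] [ -0.04  -0.13 -32.56]
```

Request:
{"name": "arm_command", "arguments": {"plan": [[[-0.001,0,0,0,0,-32.5],[-0.001,0,0,0,0,-32.5],[-0.001,0,0,0,0,-32.5],[-0.001,0,0,0,0,-32.5],[-0.001,0,0.01,0,0,-32.5],[-0.001,0,0.03,0,0,-32.5],[-0.001,0,0.03,0,0,-32.5]]]}}

```text
time: 7.52
tool_pos: [0.4879, 0.1578, 0.1528]
ee_rot: [-3.142, -0.006, -3.003]
ft_force: [-0.6, 0.4, -0.4]
gripper_width: 0.651
grasp_force: 0.0
```

```bash
python3 - <<'E'
from h import *
im=viewer.get_image("scene"); cv2.imwrite("pics/i.png",cv2.resize(im['pixels'][120:240,240:390],(750,600),interpolation=cv2.INTER_CUBIC))
rel(.489,.1585,.083,188.5)
E
```

```text
t 7.57 pos [0.4884 0.1579 0.1544] F [-0.5 -0.6  0.9] w 0.647 g 0.0
row [-0.0011  0.0005  0.0714] [-0.   -0.3  -0.57]
```

View pics/i.png

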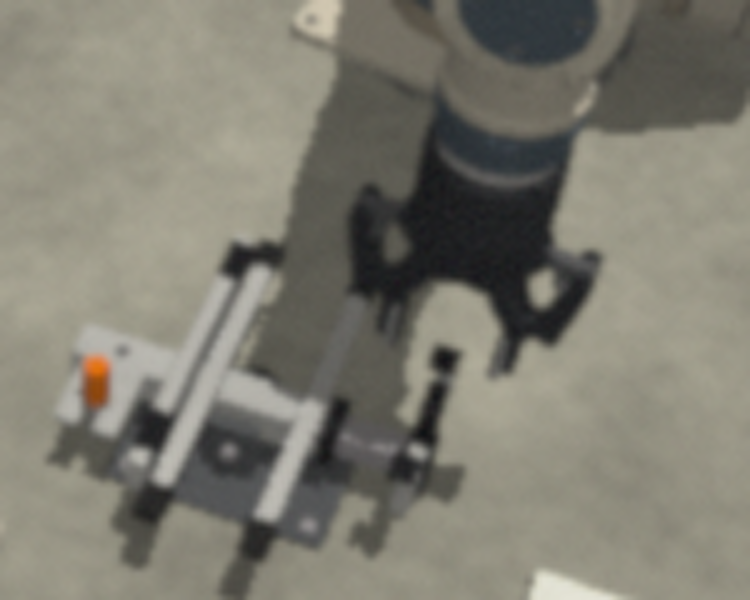

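The fingers at (388,330) and (500,365) straddle the tab near (430,410), so I'll descend and pinch.

Request:
{"name": "arm_command", "arguments": {"plan": [[[0,0,0.025,0,0,-0.5],[0,0,0.05,0,0,-0.5],[0,0,0.07,0,0,-0.5],[0,0,0.07,0,0,-0.5],[0,0,0.07,0,0,-0.5]]]}}

```text
time: 7.98
tool_pos: [0.4896, 0.1581, 0.0867]
ee_rot: [3.142, -0.002, -2.994]
ft_force: [0.5, 0.5, 0.5]
gripper_width: 0.646
grasp_force: 0.0
```

Request:
{"name": "arm_command", "arguments": {"plan": [[[0,0,0,0,0,0],[0,0,0,0,0,0],[0,0,0,0,0,0],[0,0,0,0,0,0],[0,0,0,0,0,0],[0,0,0,0,0,0],[0,0,0,0,0,0],[0,0,0,0,0,0]]], "jaw": 255, "squeeze": 50}}

```text
time: 8.65
tool_pos: [0.4905, 0.1595, 0.0881]
ee_rot: [3.139, 0.002, -2.993]
ft_force: [-2.3, 8.1, 5.3]
gripper_width: 0.133
grasp_force: 50.4
```

```bash
python3 -c "
from h import *
rel(.4765,.2386,.0835,188.5)"
```

```text
t 8.65 pos [0.4905 0.1595 0.0881] F [-2.3  8.1  5.3] w 0.133 g 50.4
row [0.0022 0.0802 0.0048] [0.15 0.14 0.01]
```

Request:
{"name": "arm_command", "arguments": {"plan": [[[0,0.005,0,0,0,0],[0,0.013,0,0,0,0],[0,0.022,0,0,0,0],[0,0.031,0,0,0,0],[0,0.038,0,0,0,0],[0,0.042,0,0,0,0],[0,0.042,0,0,0,0]]]}}

```text
time: 9.23
tool_pos: [0.4846, 0.199, 0.088]
ee_rot: [-3.139, 0.002, -2.994]
ft_force: [0.3, -9.1, 6.8]
gripper_width: 0.132
grasp_force: 50.8
```

```bash
python3 -c "
from h import *
rel(.4784,.2406,.0881,188.5)"
```

```text
t 9.23 pos [0.4846 0.199  0.088 ] F [ 0.3 -9.1  6.8] w 0.132 g 50.8
row [ 0.      0.042  -0.0002] [-0.17  0.12 -0.06]
```

Request:
{"name": "arm_command", "arguments": {"plan": [[[0,0.007,0,0,0,0],[0,0.016,0,0,0,0],[0,0.025,0,0,0,0],[0,0.034,0,0,0,0],[0,0.04,0,0,0,0],[0,0.042,0,0,0,0],[0,0.042,0,0,0,0],[0,0.042,0,0,0,0]]]}}

```text
time: 9.9
tool_pos: [0.4786, 0.2394, 0.088]
ee_rot: [-3.137, 0.002, -2.995]
ft_force: [1.5, -13.9, 7.5]
gripper_width: 0.134
grasp_force: 50.9
```

```bash
python3 - <<'E'
from h import *
o=[]
for n,(r0,r1,c0,c1) in (("scene",(140,230,240,360)),("top",(190,290,130,290))):
    im=viewer.get_image(n); p=im['pixels']; W=cloud(im); hsv=cv2.cvtColor(p,cv2.COLOR_BGR2HSV)
    e=(W-[.489,.1585,0])@np.array([[-.148,-.989],[.989,-.148],[0,0]]); ex=e[...,0]+.065; ey=e[...,1]
    box=(ex>0)&(ex<.15)&(abs(ey)<.02)&(W[...,2]>.03)&(W[...,2]<.075)
    for nm,m in (("red",cv2.inRange(hsv,(0,90,50),(9,255,255))|cv2.inRange(hsv,(171,90,50),(180,255,255))),("blue",cv2.inRange(hsv,(100,100,40),(130,255,255)))):
        s=(m>0)&box; print(n,nm,s.sum(),np.round([ex[s].min(),ex[s].max(),ex[s].mean()],4) if s.any() else'')
    b=(abs(abs(ey)-.045)<.012)&(W[...,2]>.092)&(W[...,2]<.108)&(ex>.09)&(ex<.18)
    print("lips",b.sum(),[np.round(ex[b].min(),4),np.round(ex[b].max(),4)] if b.any() else '')
    o.append(cv2.resize(p[r0:r1,c0:c1],(400,400),interpolation=cv2.INTER_CUBIC))
cv2.imwrite("pics/j.png",np.hstack(o))
rel(.4784,.2406,.0881,188.5)
E
```

```text
scene red 34 [0.0138 0.0252 0.0192]
scene blue 18 [0.055  0.0618 0.0587]
lips 52 [np.float64(0.1346), np.float64(0.1517)]
top red 35 [0.0096 0.022  0.016 ]
top blue 13 [0.053  0.06   0.0563]
lips 76 [np.float64(0.133), np.float64(0.1513)]
t 10.0 pos [0.4786 0.2393 0.088 ] F [  1.3 -13.3   7.2] w 0.129 g 50.8
row [ 0.      0.0013 -0.0001] [-0.25  0.12 -0.12]
```

View pics/j.png

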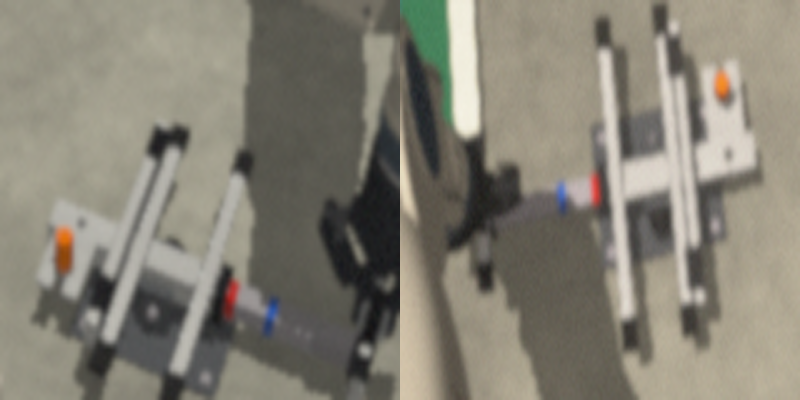

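Both views show the red ring just clear of the mouth, at (231,300) and (597,190), and the pin upright in the notch. The clamp is at about 80.5–81 mm, so I'll nudge it 1 mm and settle.

Request:
{"name": "arm_command", "arguments": {"plan": [[[0,0.001,0,0,0,0],[0,0.001,0,0,0,0],[0,0.001,0,0,0,0],[0,0.001,0,0,0,0],[0,0.001,0,0,0,0],[0,0.001,0,0,0,0],[0,0.001,0,0,0,0],[0,0.001,0,0,0,0]]]}}

```text
time: 10.67
tool_pos: [0.4785, 0.2401, 0.088]
ee_rot: [-3.137, 0.002, -2.996]
ft_force: [0.8, -14.7, 7.0]
gripper_width: 0.127
grasp_force: 50.9
```

```bash
python3 -c "
from h import *
rel(.4784,.2406,.0881,188.5)
print(robot.close_job())"
```

```text
t 10.67 pos [0.4785 0.2401 0.088 ] F [  0.8 -14.7   7. ] w 0.127 g 50.9
row [ 0.      0.0005 -0.0001] [-0.26  0.11 -0.13]
the job is handed in; nothing more can be done
None
```

I parked the pin upright in the notch and let go of it, and I handed the job in at 10.7 s with the clamp held at about 81–82 mm, the red ring just clear of the mouth; the hand-in gave no verdict.

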